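# Slide the induction hob's touch control to full power

### The job

Set the cooking zone that the steel bowl stands on to its highest power: run the fingertips, held together, along that zone's curved row of five dots on the glass, over every dot in turn from the smallest to the largest, on the glass or barely above it. Finish with the fingertips still resting at the largest dot (the program ends while holding them there). Do not press hard, do not run over the other zone's dots, and leave the bowl, the teaspoon, the brush and the whisk where they lie.

Things in the scene. Friction and masses are not known exactly. Their poses are not given: they have to be found in the camera images.
- hob: Fixed two-zone induction hob, 400 (x) x 600 (y) x 55 mm high, flat level black glass top. Origin: centre of its underside; x away from the robot, y left, z up. Two printed circles (190 mm diameter) are the cooking zones, at x = 50, y = +150 (left) and -150 mm (right). Nearer the robot each zone has its touch row: 5 flush grey dots on a thin printed arc (radius 100 mm, bulging to the robot).
- left_dot1 (a point): Dot 1 of 5 of the left zone's row: centre, on the glass, diameter 8 mm; smallest, at the inner end of the row, next to the hob's middle. In the hob's frame x = -155, y = 90, z = 55 mm. Touch key, nothing moves: it registers fingertips held together (judged midway between the fingers) within 14 mm of its centre sideways and up to 12 mm above the glass, after 0.1 s.
- left_dot2 (a point): Dot 2 of 5 of the left zone's row: centre, on the glass, diameter 11 mm; 32 mm from its neighbours. In the hob's frame x = -170, y = 119, z = 55 mm. Touch key, nothing moves: it registers fingertips held together (judged midway between the fingers) within 14 mm of its centre sideways and up to 12 mm above the glass, after 0.1 s.
- left_dot3 (a point): Dot 3 of 5 of the left zone's row: centre, on the glass, diameter 14 mm; middle of the row, nearest the robot. In the hob's frame x = -175, y = 150, z = 55 mm. Touch key, nothing moves: it registers fingertips held together (judged midway between the fingers) within 14 mm of its centre sideways and up to 12 mm above the glass, after 0.1 s.
- left_dot4 (a point): Dot 4 of 5 of the left zone's row: centre, on the glass, diameter 17 mm; 32 mm from its neighbours. In the hob's frame x = -170, y = 181, z = 55 mm. Touch key, nothing moves: it registers fingertips held together (judged midway between the fingers) within 14 mm of its centre sideways and up to 12 mm above the glass, after 0.1 s.
- left_dot5 (a point): Dot 5 of 5 of the left zone's row: centre, on the glass, diameter 20 mm; largest, at the outer end of the row. In the hob's frame x = -155, y = 210, z = 55 mm. Touch key, nothing moves: it registers fingertips held together (judged midway between the fingers) within 14 mm of its centre sideways and up to 12 mm above the glass, after 0.1 s.
- right_dot1 (a point): Dot 1 of 5 of the right zone's row: centre, on the glass, diameter 8 mm; smallest, at the inner end of the row, next to the hob's middle. In the hob's frame x = -155, y = -90, z = 55 mm. Touch key, nothing moves: it registers fingertips held together (judged midway between the fingers) within 14 mm of its centre sideways and up to 12 mm above the glass, after 0.1 s.
- right_dot2 (a point): Dot 2 of 5 of the right zone's row: centre, on the glass, diameter 11 mm; 32 mm from its neighbours. In the hob's frame x = -170, y = -119, z = 55 mm. Touch key, nothing moves: it registers fingertips held together (judged midway between the fingers) within 14 mm of its centre sideways and up to 12 mm above the glass, after 0.1 s.
- right_dot3 (a point): Dot 3 of 5 of the right zone's row: centre, on the glass, diameter 14 mm; middle of the row, nearest the robot. In the hob's frame x = -175, y = -150, z = 55 mm. Touch key, nothing moves: it registers fingertips held together (judged midway between the fingers) within 14 mm of its centre sideways and up to 12 mm above the glass, after 0.1 s.
- right_dot4 (a point): Dot 4 of 5 of the right zone's row: centre, on the glass, diameter 17 mm; 32 mm from its neighbours. In the hob's frame x = -170, y = -181, z = 55 mm. Touch key, nothing moves: it registers fingertips held together (judged midway between the fingers) within 14 mm of its centre sideways and up to 12 mm above the glass, after 0.1 s.
- right_dot5 (a point): Dot 5 of 5 of the right zone's row: centre, on the glass, diameter 20 mm; largest, at the outer end of the row. In the hob's frame x = -155, y = -210, z = 55 mm. Touch key, nothing moves: it registers fingertips held together (judged midway between the fingers) within 14 mm of its centre sideways and up to 12 mm above the glass, after 0.1 s.
- bowl_steel: Empty steel bowl, diameter 257 mm, 101 mm high, standing upright on one of the two zones of the hob (y in the hob's frame positive: left zone, negative: right zone). Origin: centre of its underside. Loose.
- teaspoon: Steel teaspoon, 130 x 26 x 11 mm, lying on the other zone. Origin: centre of its underside. Loose bystander.
- pastry_brush: Pastry brush with wooden handle, 49 x 245 x 19 mm (long along its y), lying on the worktop between robot and hob. Origin: centre of its underside. Loose bystander.
- whisk: Whisk with yellow handle, 295 x 58 x 58 mm (long along its x), lying on the worktop between robot and hob. Origin: centre of its underside. Loose bystander.

How it is judged:
By the outcome, as a careful person would: the job done as asked, in the order asked, and still so for the second after the job is handed in, while the arm keeps its last pose, push and grip.
It also fails if it takes over 32 s, if anything falls off the work surface, if the arm or the gripper's body presses on something with over 40 N, if the wrist force passes 120 N, or if a joint passes its speed limit or range.

### The arm

A 6-joint arm with a two-finger parallel gripper is mounted at the origin on the work surface; the furniture and walls round the work are solid. World frame = base frame: x ahead of the robot, y to its left, z up, the work surface at z = 0. Lengths are in m, angles in degrees, forces in N, time in s.
With the tool pointing down it reaches from about 0.25 to 0.725 m from the base axis. Payload 9.7 kg.
Tool frame: the origin (TCP) lies midway between the tips of the shut fingers; the grasp point (between the pads) lies 19 mm behind it; z points along the fingers, y is the line along which they close (so a half turn about z gives the same grasp; the last joint's range is limited). The gripper opens to 85 mm and grips with 20 to 120 N. Pads are 22 mm wide; open, the fingers measure 114 mm over their backs; the gripper's body (76 mm by 85 mm) begins 54 mm behind the grasp point. The pads swing forward as they close: fully open they stand 13 mm farther back than shut.
Start: joints at [63.14, 4.979, 10.078, 95.1, 0, 90], TCP at [0.248, 0.491, 0.231] pointing down, gripper open.
Joint ranges: [-179.16, 179.16], [-48.56, 103.87], [-65.8, 70.77], [-126.05, 130.52], [-82.76, 87.17], [-180, 180]. Speed limits (degrees/s): [127.2, 127.2, 147.25, 180, 180, 180].

### API

Orientations are given as [roll, pitch, yaw] about the fixed x, y, z axes, in that order (R = Rz(yaw) Ry(pitch) Rx(roll)).
In Python, from workcell import bot gives the robot as it stands.
- The arm moves only by the shell command python3 -m crank 'ROWS' [FORCE]. ROWS is JSON, a list of rows, each an object with "gripper": the finger opening in mm, from 0 to 85.4; "travel": the shift along the tool's x, y, z in mm, a list of three; "twist": the turn, a rotation vector about the tool's x, y, z in rad, a list of three. In form: [{"gripper": gripper, "travel": [tx, ty, tz], "twist": [rx, ry, rz]}, ...]. A call has 1 to 12 rows; each row shifts and turns the commanded pose from where the row before left it, along the tool's axes as they then stand; what a row does not reach is not made up. A row lasts 1/8 s, in which the tool goes at most 62.5 mm and 10.7 degrees, less where a joint would pass 70% of its speed; a pose out of reach is approached as far as the arm can. A call is refused whole if a number of a shift passes 62.5 or a number of a turn 0.188, either way. A call with a gripper value outside its range is refused whole. The fingers move at their own pace and stop on an object; FORCE is the grip in N (left out, the last holds). Time passes only in rows, so rows that do not move let the fingers close. It gives the time, the measured TCP pose, the force, the opening and the grip force at its end, in the units of the state.
- bot.get_obs(): the state, without advancing time (a new reading comes with each control period).
- bot.camera(name): name is "side" or "top" or "wrist"; returns the picture (400x640x3 uint8, red, green, blue); there is no depth.
- bot.calibration(name): a dict with "vfov" (degrees; the focal length in pixels is half the picture's height over the tangent of half this angle, whatever the lens; pixels are square), "cx", "cy" (the principal point, pixels), "k1" (the pictures are not rectified: a ray, as slopes to the right and down, at radius r is drawn at 1 + k1 r^2 times it, then the intrinsics apply), "camera_from_world" (4x4, takes a point from world to camera coordinates). Camera axes: x right, y down, z forward; pixel columns grow to the right and rows downward; lengths in m; the calibration is good to about 2 mm. A picture is of the moment at which its call begins: read the wrist's pose just before it. calibration takes no time and is no camera call; for the wrist camera it gives the pose at the moment of the call.
- bot.job_done(): hands the job in; it is judged then, once.
The state is a dict: "time": time; "q": joint angles; "qd": joint speeds; "joint_efforts": joint torques, N m; "ee_pos": TCP position; "tcp_rot": TCP orientation; "wrist_force": force on the tool from outside, world axes, zero at the start; "torque": the same for the moment, N m; "opening": finger opening in m; "grasp_force": force on a finger pad.
Only numpy, scipy, OpenCV 4.12 (cv2) and the standard library are available. Lean on these libraries where they do the work, as an engineer would, in place of code of your own. Each camera call takes 0.05 s, during which the arm holds its last target. There are 200 camera calls.

## Working session

There is one attempt and no reset: what is moved stays moved. The work goes in short steps, Python scripts to look and compute and a shell command to move; the robot and the scene stay as the last step left them, time stands still between calls to the robot, and variables do not carry over. Pictures are saved under pics/ and viewed, at most 10 in all, crops included, and the job is handed in when it is done.

```bash
mkdir -p pics
python3 - <<'E'
from workcell import bot
import cv2
o=bot.get_obs();print(o)
for n in("top","side"):
    cv2.imwrite(f"pics/{n}1.png",bot.camera(n)[:,:,::-1]);print(n,bot.calibration(n))
E
```

```text
{'time': 0.0, 'q': array([6.31408030e+01, 5.01052737e+00, 1.00326525e+01, 9.50956763e+01,
       5.06631503e-04, 9.00022631e+01]), 'qd': array([-0.12960903, -0.07571146,  0.0194735 ,  0.14838504, -0.05158827,
        0.02606441]), 'joint_efforts': array([ 2.64500068e-04, -5.20389569e+01,  4.64802825e+01,  1.61802757e-02,
        1.24253742e-05, -2.45913600e-05]), 'ee_pos': array([0.24839171, 0.49047776, 0.23057239]), 'tcp_rot': array([-1.79926449e+02, -5.03725970e-04,  1.53138539e+02]), 'wrist_force': array([-1.07100713, -0.91628263, -0.4283299 ]), 'torque': array([ 0.00496425,  0.02777681, -0.03304175]), 'grasp_force': 0.0, 'opening': 0.08547063065055803}
top {'vfov': 56.82545438404736, 'cx': 326.5544755005041, 'cy': 201.90847558159635, 'k1': -0.01915076839290161, 'camera_from_world': array([[-0.01088342, -0.99966604,  0.0234386 , -0.02726246],
       [-0.99956914,  0.01023739, -0.02750867,  0.50142576],
       [ 0.02725954, -0.02372789, -0.99934674,  0.92791188],
       [ 0.        ,  0.        ,  0.        ,  1.        ]])}
side {'vfov': 43.51919851391963, 'cx': 320.3844048512306, 'cy': 197.22472686930428, 'k1': -0.044299868887335565, 'camera_from_world': array([[ 0.82790397, -0.56085338, -0.00430155, -0.44428342],
       [-0.30833996, -0.44872293, -0.8387933 ,  0.20649672],
       [ 0.46850985,  0.69576665, -0.544433  ,  1.34913019],
       [ 0.        ,  0.        ,  0.        ,  1.        ]])}
```

View pics/top1.png

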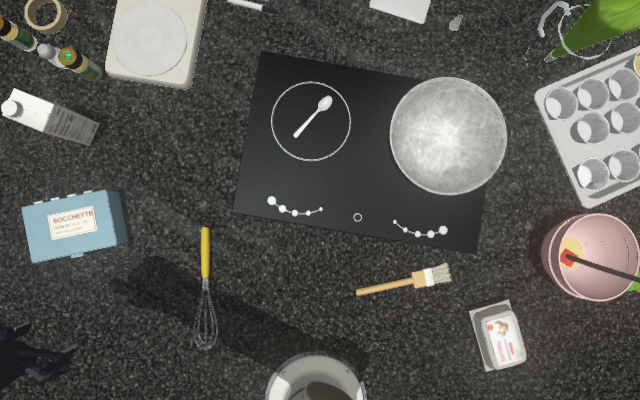

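View pics/side1.png

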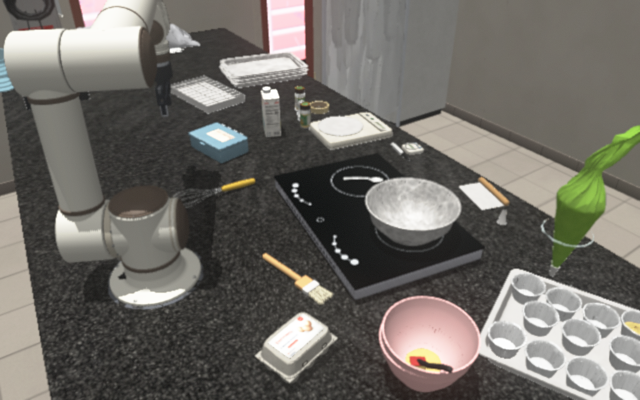

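The top view shows the bowl at (448,136) on the right zone and the spoon on the left zone at (313,117). The right row runs from the small dot at about (395,222) to the large one at (443,230). The brush lies at (405,282) and the whisk at (205,290). Next I'll enlarge both views of the row.

Run:
```python
import cv2,numpy as np
t=cv2.imread("pics/top1.png");s=cv2.imread("pics/side1.png")
a=cv2.resize(t[205:250,380:460],None,fx=10,fy=6.0*10/6,interpolation=cv2.INTER_CUBIC)[:450]
cv2.imwrite("pics/c.png",a)
def blobs(im,x0,x1,y0,y1,th):
    g=cv2.cvtColor(im,6)[y0:y1,x0:x1]
    n,l,st,c=cv2.connectedComponentsWithStats((g>th).astype(np.uint8))
    for i in range(1,n):print(th,(c[i]+[x0,y0]).round(1),st[i,4])
for th in(110,150,180):
    print("top");blobs(t,385,455,212,245,th);print("side");blobs(s,325,365,230,270,th)
```

```text
top
110 [424.  230.7] 237
side
110 [334.1 240.6] 32
110 [337.4 250.3] 24
110 [344.1 256.6] 36
110 [354.  261.5] 44
top
150 [394.7 221.8] 13
150 [399.5 226. ] 4
150 [404.6 229.1] 20
150 [442.6 229.6] 59
150 [409.5 231. ] 2
150 [417.4 233.6] 30
150 [430.3 233.9] 43
150 [412.5 232. ] 2
150 [436. 232.] 1
side
150 [334.4 236.8] 5
150 [333.8 242.6] 12
150 [337.2 250.5] 18
150 [344.1 256.7] 26
150 [353.9 261.5] 35
top
180 [394.2 221.5] 10
180 [442.6 229.6] 52
180 [404.6 229.4] 15
180 [417.3 233.6] 27
180 [430.4 233.7] 35
side
180 [334.3 236.3] 3
180 [333.9 243.1] 8
180 [337.4 250.2] 12
180 [344.2 256.6] 21
180 [354.  261.5] 28
```

View pics/c.png

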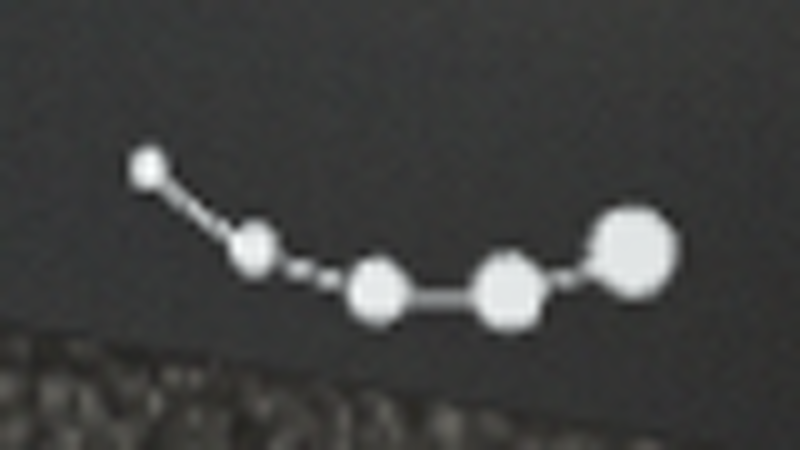

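The crop shows the row clearly. Dots 1 to 5 sit at about (394.3,221.5), (404.6,229.3), (417.3,233.6), (430.3,233.8) and (442.6,229.6) in the top image. Next I'll triangulate these with the side view and fit the hob.

```bash
cat > h.py <<'E'
import numpy as np,cv2
from workcell import bot
from scipy.optimize import least_squares
def ray(n,uv):
    c=bot.calibration(n);f=200/np.tan(np.radians(c["vfov"]/2));T=np.array(c["camera_from_world"])
    K=np.array([[f,0,c["cx"]],[0,f,c["cy"]],[0,0,1]])
    p=np.array(uv,float);d=(p-[c["cx"],c["cy"]])/f;x=d.copy()
    for _ in range(20):x=d/(1+c["k1"]*(x**2).sum(1,keepdims=True))
    D=np.c_[x,np.ones(len(x))]@T[:3,:3];return -T[:3,:3].T@T[:3,3],D
def plane(n,uv,z):
    o,D=ray(n,uv);return o+D*((z-o[2])/D[:,2])[:,None]
def tri(a,ua,b,ub):
    oa,A=ray(a,ua);ob,B=ray(b,ub);out=[]
    for p,q in zip(A,B):
        s=np.linalg.lstsq(np.c_[p,-q],ob-oa,rcond=None)[0];P,Q=oa+s[0]*p,ob+s[1]*q
        out.append([*(P+Q)/2,np.linalg.norm(P-Q)])
    return np.array(out)
E
python3 - <<'E'
from h import *
np.set_printoptions(precision=4,suppress=True)
top=[[394.3,221.5],[404.6,229.3],[417.3,233.6],[430.3,233.8],[442.6,229.6]]
side=[[334.3,236.6],[333.8,242.8],[337.3,250.3],[344.1,256.6],[354,261.5]]
print(tri("top",top,"side",side))
print("top plane\n",P:=plane("top",top,.055));print("side plane\n",S:=plane("side",side,.055))
h=np.array([[-155,-90],[-170,-119],[-175,-150],[-170,-181],[-155,-210]])/1e3
M=(P+S)[:,:2]/2
def fit(M):
    f=lambda v:((np.array([[np.cos(v[2]),-np.sin(v[2])],[np.sin(v[2]),np.cos(v[2])]])@h.T).T+v[:2]-M).ravel()
    r=least_squares(f,[.6,0,0]);print(r.x,np.degrees(r.x[2]));print(f(r.x).reshape(5,2)+M);return r.x
for m in(P[:,:2],S[:,:2],M):fit(m)
T=bot.calibration("wrist")["camera_from_world"];o=bot.get_obs()
cam=-T[:3,:3].T@T[:3,3];R=cv2.Rodrigues(np.zeros(3))[0]
from scipy.spatial.transform import Rotation as Ro
R=Ro.from_euler("xyz",o["tcp_rot"],degrees=True).as_matrix();print("R",R,"cam in tool",R.T@(cam-o["ee_pos"]))
print("brush/bowl",plane("top",[[357,292],[450,265],[448,136]],.01))
E
```

```text
[[ 0.4513 -0.1947  0.0536  0.001 ]
 [ 0.4323 -0.2189  0.0558  0.001 ]
 [ 0.4217 -0.2498  0.0551  0.0013]
 [ 0.4209 -0.2815  0.0553  0.0015]
 [ 0.4306 -0.3118  0.055   0.0015]]
top plane
 [[ 0.4509 -0.1941  0.055 ]
 [ 0.4319 -0.2188  0.055 ]
 [ 0.4211 -0.2495  0.055 ]
 [ 0.4202 -0.2811  0.055 ]
 [ 0.43   -0.3113  0.055 ]]
side plane
 [[ 0.4506 -0.1964  0.055 ]
 [ 0.4334 -0.2183  0.055 ]
 [ 0.4223 -0.25    0.055 ]
 [ 0.4218 -0.2815  0.055 ]
 [ 0.4313 -0.3121  0.055 ]]
[ 0.6198 -0.1327 -0.1786] -10.23460260080904
[[ 0.4513 -0.1937]
 [ 0.4314 -0.2196]
 [ 0.421  -0.2492]
 [ 0.4204 -0.2806]
 [ 0.43   -0.3118]]
[ 0.6202 -0.1322 -0.1726] -9.887138214830697
[[ 0.452  -0.1943]
 [ 0.4323 -0.2203]
 [ 0.422  -0.25  ]
 [ 0.4216 -0.2814]
 [ 0.4314 -0.3125]]
[ 0.62   -0.1325 -0.1756] -10.061718695518376
[[ 0.4517 -0.194 ]
 [ 0.4318 -0.2199]
 [ 0.4215 -0.2496]
 [ 0.421  -0.281 ]
 [ 0.4307 -0.3121]]
R [[-0.8921  0.4518 -0.0005]
 [ 0.4518  0.8921 -0.0011]
 [-0.     -0.0012 -1.    ]] cam in tool [ 0.0663  0.0002 -0.1424]
brush/bowl [[ 0.2738 -0.1066  0.01  ]
 [ 0.3377 -0.344   0.01  ]
 [ 0.6667 -0.3454  0.01  ]]
```

The hob pose is (0.620, -0.1325), turned -10°, and the glass is at z of about 0.055. The camera sits on the tool's +x side. Keeping the present yaw points it at the robot, away from the bowl, so I'll move across high with the fingers shut.

```bash
python3 -m crank '[{"gripper":0,"travel":[-27,-29,0],"twist":[0,0,0]},{"gripper":0,"travel":[-27,-29,0],"twist":[0,0,0]},{"gripper":0,"travel":[-27,-29,0],"twist":[0,0,0]},{"gripper":0,"travel":[-27,-29,0],"twist":[0,0,0]},{"gripper":0,"travel":[-27,-29,0],"twist":[0,0,0]},{"gripper":0,"travel":[-27,-29,0],"twist":[0,0,0]},{"gripper":0,"travel":[-27,-29,0],"twist":[0,0,0]},{"gripper":0,"travel":[-27,-29,0],"twist":[0,0,0]},{"gripper":0,"travel":[-27,-29,0],"twist":[0,0,0]},{"gripper":0,"travel":[-27,-29,0],"twist":[0,0,0]},{"gripper":0,"travel":[-27,-29,0],"twist":[0,0,0]},{"gripper":0,"travel":[-27,-29,0],"twist":[0,0,0]}]' 20
```

```text
time: 1.6
ee_pos: [0.3803, 0.0325, 0.2311]
tcp_rot: [-180.0, -0.0, 153.1]
wrist_force: [-0.6, 0.7, -0.4]
opening: -0.0002
grasp_force: 0.0
```

```bash
python3 -m crank '[{"gripper":0,"travel":[-28,-28.5,0],"twist":[0,0,0]},{"gripper":0,"travel":[-28,-28.5,0],"twist":[0,0,0]},{"gripper":0,"travel":[-28,-28.5,0],"twist":[0,0,0]},{"gripper":0,"travel":[-28,-28.5,10],"twist":[0,0,0]},{"gripper":0,"travel":[-28,-28.5,20],"twist":[0,0,0]},{"gripper":0,"travel":[-27,-28.5,30],"twist":[0,0,0]},{"gripper":0,"travel":[0,0,25],"twist":[0,0,0]},{"gripper":0,"travel":[0,0,25],"twist":[0,0,0]},{"gripper":0,"travel":[0,0,20],"twist":[0,0,0]},{"gripper":0,"travel":[0,0,0],"twist":[0,0,0]}]'
python3 - <<'E'
from h import *
o=bot.get_obs();c=bot.calibration("wrist");T=c["camera_from_world"];f=200/np.tan(np.radians(c["vfov"]/2))
print(o["ee_pos"])
cv2.imwrite("pics/w1.png",bot.camera("wrist")[:,:,::-1])
for p in([.4517,-.194,.055],[.4318,-.2199,.055],[.4215,-.2496,.055],[*o["ee_pos"]]):
    q=T[:3,:3]@p+T[:3,3];x=q[:2]/q[2];x=x*(1+c["k1"]*(x@x));print((x*f+[c["cx"],c["cy"]]).round(1))
E
```

```text
time: 2.85
ee_pos: [0.451, -0.1938, 0.0997]
tcp_rot: [-180.0, -0.2, 153.1]
wrist_force: [0.6, 0.2, 0.8]
opening: 0.0001
grasp_force: 0.0
[ 0.45098408 -0.19378309  0.09968642]
[323.3 230.7]
[267.8 220.8]
[215.  227.7]
[323.  262.1]
```

View pics/w1.png

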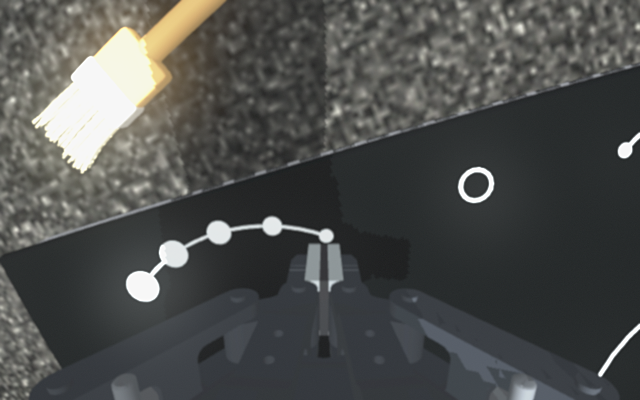

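In the wrist picture the row's dots are at (326,236), (272,226), (218,232), (173,254) and (143,286). The tips stand over dot 1, with about 3 mm of offset from the prediction, well within tolerance. Now I'll lower onto dot 1.

```bash
python3 -m crank '[{"gripper":0,"travel":[-1.5,1,12],"twist":[0,0,0]},{"gripper":0,"travel":[0,0,12],"twist":[0,0,0]},{"gripper":0,"travel":[0,0,10],"twist":[0,0,0]},{"gripper":0,"travel":[0,0,5],"twist":[0,0,0]},{"gripper":0,"travel":[0,0,2],"twist":[0,0,0]},{"gripper":0,"travel":[0,0,0],"twist":[0,0,0]},{"gripper":0,"travel":[0,0,0],"twist":[0,0,0]}]'
```

```text
time: 3.78
ee_pos: [0.454, -0.1941, 0.0607]
tcp_rot: [180.0, 0.0, 153.1]
wrist_force: [0.0, 0.3, -0.4]
opening: -0.0001
grasp_force: 0.0
```

```bash
python3 -m crank '[{"gripper":0,"travel":[0,0,1],"twist":[0,0,0]},{"gripper":0,"travel":[0,0,1],"twist":[0,0,0]},{"gripper":0,"travel":[0,0,1],"twist":[0,0,0]},{"gripper":0,"travel":[0,0,0],"twist":[0,0,0]},{"gripper":0,"travel":[0,0,0],"twist":[0,0,0]}]'
```

```text
time: 4.4
ee_pos: [0.4538, -0.194, 0.0573]
tcp_rot: [180.0, -0.0, 153.1]
wrist_force: [0.3, -0.6, 0.0]
opening: 0.0002
grasp_force: 0.0
```

The tips are about 2 mm above the glass with no contact. I'll run dots 2 and 3 now, then check.

```bash
python3 -m crank '[{"gripper":0,"travel":[3,-10.5,0],"twist":[0,0,0]},{"gripper":0,"travel":[2,-10.8,0],"twist":[0,0,0]},{"gripper":0,"travel":[1,-10.8,0],"twist":[0,0,0]},{"gripper":0,"travel":[0,0,0],"twist":[0,0,0]},{"gripper":0,"travel":[0,0,0],"twist":[0,0,0]},{"gripper":0,"travel":[-0.5,-10.4,0],"twist":[0,0,0]},{"gripper":0,"travel":[-1.4,-10.4,0],"twist":[0,0,0]},{"gripper":0,"travel":[-2.3,-10.4,0],"twist":[0,0,0]},{"gripper":0,"travel":[0,0,0],"twist":[0,0,0]},{"gripper":0,"travel":[0,0,0],"twist":[0,0,0]}]'
```

```text
time: 5.65
ee_pos: [0.4235, -0.2497, 0.0572]
tcp_rot: [180.0, -0.0, 153.1]
wrist_force: [0.1, 0.1, 0.2]
opening: 0.0
grasp_force: 0.0
```

```bash
python3 -m crank '[{"gripper":0,"travel":[-3.6,-9.4,0],"twist":[0,0,0]},{"gripper":0,"travel":[-4.6,-9.4,0],"twist":[0,0,0]},{"gripper":0,"travel":[-5.5,-9.4,0],"twist":[0,0,0]},{"gripper":0,"travel":[0,0,0],"twist":[0,0,0]},{"gripper":0,"travel":[0,0,0],"twist":[0,0,0]},{"gripper":0,"travel":[-6.7,-7.8,0],"twist":[0,0,0]},{"gripper":0,"travel":[-7.6,-7.8,0],"twist":[0,0,0]},{"gripper":0,"travel":[-8.4,-7.8,0],"twist":[0,0,0]},{"gripper":0,"travel":[0,0,0],"twist":[0,0,0]},{"gripper":0,"travel":[0,0,1],"twist":[0,0,0]},{"gripper":0,"travel":[0,0,1],"twist":[0,0,0]},{"gripper":0,"travel":[0,0,0],"twist":[0,0,0]}]'
python3 - <<'E'
from h import *
cv2.imwrite("pics/w2.png",np.vstack([bot.camera("wrist")[150:350],bot.camera("top")])[:,:,::-1]);print(bot.get_obs()["wrist_force"])
E
```

```text
time: 7.15
ee_pos: [0.4327, -0.3119, 0.0552]
tcp_rot: [180.0, -0.0, 153.2]
wrist_force: [0.7, -0.5, 0.1]
opening: 0.0002
grasp_force: 0.0
[-0.31386146 -0.20107498 -0.47340633]
```

View pics/w2.png

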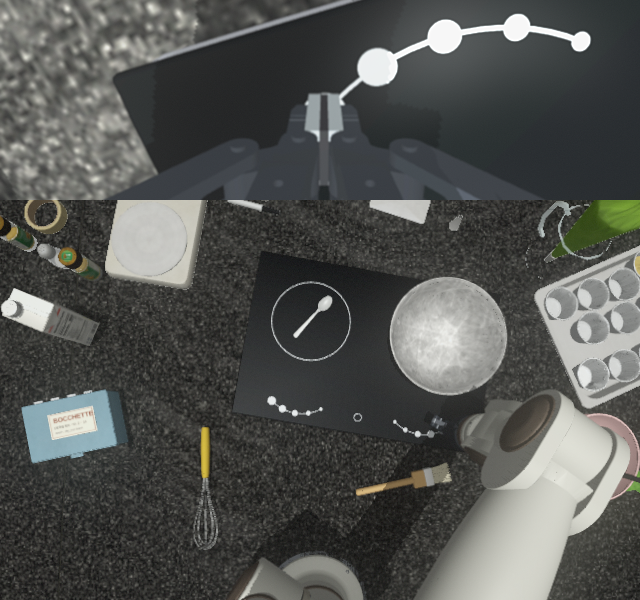

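The wrist view shows dots 4 to 1 at (377,67), (445,37), (517,27) and (581,41), with dot 5 hidden under the fingertips. In the top view the bowl, spoon, brush and whisk are unmoved. I'll lower a final bit so the tips rest lightly on the glass.

```bash
python3 -m crank '[{"gripper":0,"travel":[0,0,0.5],"twist":[0,0,0]},{"gripper":0,"travel":[0,0,0.5],"twist":[0,0,0]},{"gripper":0,"travel":[0,0,0],"twist":[0,0,0]},{"gripper":0,"travel":[0,0,0],"twist":[0,0,0]}]'
```

```text
time: 7.75
ee_pos: [0.4328, -0.312, 0.055]
tcp_rot: [180.0, 0.0, 153.1]
wrist_force: [-1.7, 1.8, 6.2]
opening: -0.0001
grasp_force: 3.3
```

Light contact of 6 N, resting on the largest dot.

```bash
python3 -c "
from workcell import bot
print(bot.job_done())"
```

```text
the job is handed in; nothing more can be done
None
```

The bowl stands on the right zone, so I ran the shut fingertips over its five dots from smallest to largest and handed the job in with them resting lightly (about 6 N) on the largest dot; the bowl, teaspoon, brush and whisk looked unmoved, and the hand-in returned no verdict.

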